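# Clear a tin off a touch-latch lid and press the lid so it springs ajar

## Task

The wooden box has two spring lids with touch catches, left and right of a fixed middle deck; the bean tin stands on one lid and the spice jar on the other. With the fingertips, gently push the tin sideways off its lid, sliding it upright until it stands wholly on the middle deck without gripping or lifting it, then press down on the ringed spot of the lid it stood on so that the catch lets go and the lid springs ajar. Leave that lid standing ajar, and leave the spice jar, its shut lid and the other things alone.

Things in the scene. Friction and masses are not known exactly. Their poses are not given: they have to be found in the camera images.
- store_box: Light wooden box, fixed, 154 mm deep (x) by 352 long (y), 75 high. Origin: centre of underside; x to its back, y to its left. Fixed deck: |y| < 58 mm, top z = 73.5. Lids: |y| from 59.5 to 176, x from -77 to 50, 9 mm thick, tops at z = 75 shut; they overlay the walls (8 mm gap below their edges); a fixed rail of deck height lies behind them. The box may stand a little turned.
- lid_left (a joint): Left lid (+y), hinged at its back edge (x = 50, z = 70.5 mm of the box). Rad: 0 shut, negative pressed (stop -0.035), +0.40 sprung ajar (stop, front edge 50 mm up). Held shut by its spring; 6 N or a little more on the ring sinks it 3 mm to the stop at -0.035, where the catch lets go, and a spring lifts the lid to 0.40 as the finger rises. The things standing on the lids do not set them off.
- lid_right (a joint): Right lid (-y of the box); the same as the left one in size, angle and catch.
- press_left (a point): Centre of the 26 mm ring that marks the press spot on top of the left lid: at (-45, 118, 75) mm of the box when shut, 32 mm behind the lid's front edge. Moves with the lid.
- press_right (a point): Centre of the ring that marks the press spot on the right lid: at (-45, -118, 75) mm of the box when shut. Moves with the lid.
- tin_beans: Food tin, 57 mm across, 72 mm high, 0.13 to 0.25 kg, loose, standing on one of the lids. Origin: centre of its underside; z up. To be pushed onto the deck, which lies 1.5 mm lower than the lids.
- spice_jar: Spice jar with green cap, 44 mm across, 99 mm high, loose, standing on the other lid. Origin: centre of its underside. Bystander.
- honey_jar: Honey jar, 65 mm across, 114 mm high, on the worktop to the right of the box. Origin: centre of its underside. Bystander.
- salt_shaker: Salt shaker, 44 mm across, 90 mm high, on the worktop to the right of the box. Origin: centre of its underside. Bystander.
Things that resemble listed ones, but are neither listed nor needed, are in the scene too. What is shaped like the tin_beans but blue or yellow is not meant.

How it is judged:
By the outcome, as a careful person would: the job done as asked, in the order asked, and still so for the second after the job is handed in, with the robot touching nothing.
It also fails if it takes over 40 s, if anything falls off the work surface, if the arm or the gripper's body presses on something with over 40 N, if the wrist force passes 120 N, or if a joint passes its speed limit or range.

## Robot

A 6-joint arm with a two-finger parallel gripper is mounted at the origin on a cart in front of the work surface, level with it; the furniture and walls round the work are solid. World frame = base frame: x ahead of the robot, y to its left, z up, the work surface at z = 0. Lengths are in m, angles in degrees, forces in N, time in s.
With the tool pointing down it reaches from about 0.35 to 0.875 m from the base axis. Payload 15.5 kg.
Tool frame: the origin (TCP) lies at the very end of the fingers, on their centre line; the grasp point (between the pads) lies 19 mm behind it; z points along the fingers, y is the line along which they close (so a half turn about z gives the same grasp; the last joint's range is limited). The gripper opens to 85 mm and grips with 20 to 120 N. Pads are 22 mm wide; open, the fingers measure 114 mm over their backs; the gripper's body (76 mm by 85 mm) begins 54 mm behind the grasp point. The pads swing forward as they close: fully open they stand 13 mm farther back than shut.
Start: joints at [-79.441, 28.281, 77.091, -0, 74.628, -5.472], TCP at [0.173, -0.601, 0.231] pointing down, gripper open.
Joint ranges: [-166.48, 166.48], [-47.26, 123.95], [12.59, 153.08], [-70.14, 250.14], [6.76, 159.57], [-176.63, 176.63]. Speed limits (degrees/s): [108.29, 108.29, 147.25, 172.46, 172.46, 172.46].

## Interface

Orientations are given as [roll, pitch, yaw] about the fixed x, y, z axes, in that order (R = Rz(yaw) Ry(pitch) Rx(roll)).
In Python, from workcell import * gives the robot as it stands.
- The arm moves only by the tool apply_moves, never from a script. Its argument "commands" is a list of rows, each a list of 3 entries, a list of its own where there are three numbers: the shift along the tool's x, y, z in units of 40 mm (1.0 is 40 mm), then the turn, a rotation vector about the tool's x, y, z in units of 45 degrees (1.0 is 45 degrees), then the closure, from -1 (fully open) to 1 (shut). In form: [[[x, y, z], [wx, wy, wz], fingers], ...]. A call has 1 to 20 rows; each row shifts and turns the commanded pose from where the row before left it, along the tool's axes as they then stand; what a row does not reach is not made up. A row lasts 1/8 s, in which the tool goes at most 62.5 mm and 10.7 degrees, less where a joint would pass 70% of its speed; a pose out of reach is approached as far as the arm can. A call with a number of a shift or a turn outside -1 to 1 is refused whole. A call with a gripper value outside its range is refused whole. The fingers move at their own pace and stop on an object; the grip force is fixed at half the most. Time passes only in rows, so rows that do not move let the fingers close. It gives the time, the measured TCP pose, the force, the opening and the grip force at its end, in the units of the state.
- get_state(): the state, without advancing time (a new reading comes with each control period).
- get_image(name): name is "scene" or "top" or "wrist"; returns a dict with "image" (400x640x3 uint8, red, green, blue), "z_map" (400x640 float32, m along the optical axis (not along the pixel's ray), 0 where there is no reading), "intrinsics" (3x3 intrinsics, pixels), "world_to_cam" (4x4, takes a point from world to camera coordinates). Camera axes: x right, y up, looking along -z (the intrinsics and any distortion apply to the point x, -y, -z); pixel columns grow to the right and rows downward; lengths in m; the calibration is good to about 2 mm. A picture is of the moment at which its call begins.
- hand_in(): hands the job in; it is judged then, once.
The state is a dict: "t": time; "joint_pos": joint angles; "qvel": joint speeds; "tau": joint torques, N m; "tool_pos": TCP position; "tcp_rot": TCP orientation; "wrist_force": force on the tool from outside, world axes, zero at the start; "moment": the same for the moment, N m; "width": finger opening in m; "gripper_force": force on a finger pad.
Only numpy, scipy, OpenCV 4.12 (cv2) and the standard library are available. Lean on these libraries where they do the work, as an engineer would, in place of code of your own. Each camera call takes 0.05 s, during which the arm holds its last target. There are 200 camera calls.

## Working session

There is one attempt and no reset: what is moved stays moved. The work goes in short steps, Python scripts to look and compute and a tool call to move; the robot and the scene stay as the last step left them, time stands still between calls to the robot, and variables do not carry over. Pictures are saved under pics/ and viewed, at most 10 in all, crops included, and the job is handed in when it is done.

Besides the shell and the picture viewer there is one more tool, called after "Call:" as name(argument=value, ...) on one line, values as JSON. apply_moves: Moves the arm, as the interface text tells. Shifts and turns lie within -1 to 1; 1 stands for 40 mm of shift or 45 degrees of turn. Its arguments: {"type":"object","properties":{"commands":{"type":"array","items":{"type":"array"}}},"required":["commands"]}

```bash
mkdir -p pics; cat > h.py <<'E'
from workcell import *
import numpy as np, cv2
def cloud(d):
    K=d["intrinsics"];z=d["z_map"];v,u=np.mgrid[:z.shape[0],:z.shape[1]]
    p=np.stack([(u-K[0,2])/K[0,0]*z,-(v-K[1,2])/K[1,1]*z,-z,np.ones_like(z)],-1)
    return (p@np.linalg.inv(d["world_to_cam"]).T)[...,:3]
def save(d,n): cv2.imwrite("pics/"+n,cv2.cvtColor(d["image"],cv2.COLOR_RGB2BGR))
E
python3 - <<'E'
from h import *
for n in("scene","top"):
    d=get_image(n);save(d,n+"1.png");np.save(n+".npy",cloud(d))
print(get_state())
E
```

```text
{'t': 0.1, 'joint_pos': array([-7.94404053e+01,  2.83129151e+01,  7.71231412e+01,  2.02630521e-03,
        7.46270755e+01, -5.46996505e+00]), 'qvel': array([-0.02708432, -0.0540107 , -0.16484614, -0.04659932, -0.11230315,
        0.01065516]), 'tau': array([-3.73083776e-04, -8.83590674e+01, -3.84563041e+01, -2.64218379e-04,
        5.34492749e-03, -1.60187921e-05]), 'tool_pos': array([ 0.17255881, -0.60038298,  0.23074521]), 'tcp_rot': array([-1.79937342e+02, -7.96229704e-03,  1.60290172e+01]), 'wrist_force': array([-0.38277954, -0.9478276 , -0.42682349]), 'moment': array([-0.00508124, -0.03847712,  0.00684153]), 'gripper_force': 0.0, 'width': 0.08540858869260652}
```

View pics/top1.png

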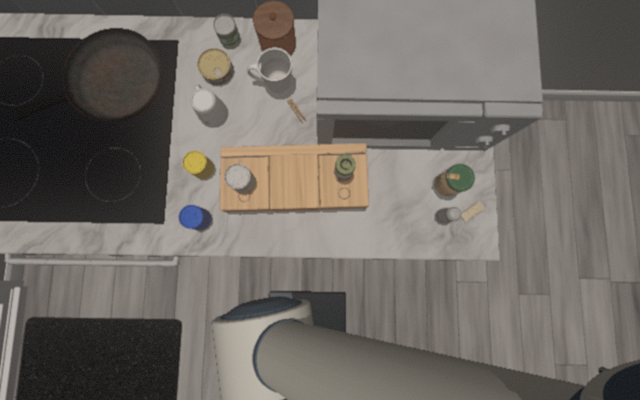

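View pics/scene1.png

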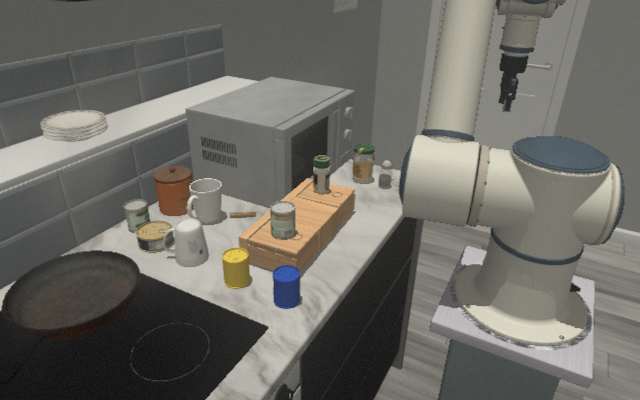

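Top view: the bean tin (label, silver top) is on the left lid at (238,177), and the green-capped spice jar is on the right lid at (345,165). Rings are at about (244,197) and (344,193). The lookalikes stand on the worktop: a yellow tin (195,162), a blue tin (192,217) and a grey can (226,28). The tin meant is the one on the lid.

```bash
python3 - <<'E'
from h import *
c=np.load("top.npy")
for n,(u,v) in dict(tin=(238,175),jar=(345,161),ringL=(244,197),ringR=(344,193),deck=(295,180),micro=(400,70),microfront=(420,110),yel=(195,158),blue=(190,213)).items(): print(n,c[v,u].round(4))
m=(c[...,2]>.065)&(c[...,2]<.08)
vv,uu=np.nonzero(m);k=(uu>215)&(uu<375)&(vv>140)&(vv<215)
P=c[vv[k],uu[k]]
r=cv2.minAreaRect((P[:,:2]*1000).astype(np.float32));print(r,cv2.boxPoints(r).round(1).tolist(), np.median(P[:,2]))
def circ(u0,u1,v0,v1,zlo,zhi):
    q=c[v0:v1,u0:u1].reshape(-1,3);q=q[(q[:,2]>zlo)&(q[:,2]<zhi)]
    print(len(q),cv2.minEnclosingCircle((q[:,:2]*1000).astype(np.float32)),q[:,2].mean(),q[:,:2].mean(0))
circ(220,260,155,200,.135,.16)
circ(330,362,145,185,.15,.19)
d=cv2.imread("pics/top1.png")[135:220,210:380]
cv2.imwrite("pics/crop1.png",cv2.resize(d,None,fx=4.5,fy=4.5,interpolation=cv2.INTER_CUBIC))
E
```

```text
tin [0.5274 0.1281 0.1415]
jar [ 0.5554 -0.104   0.1724]
ringL [0.4883 0.127  0.0737]
ringR [ 0.5015 -0.1088  0.0753]
deck [0.5309 0.0078 0.0746]
micro [ 0.7167 -0.2038  0.2623]
microfront [ 0.6376 -0.242   0.2582]
yel [0.5811 0.2491 0.0715]
blue [0.4489 0.2529 0.0691]
((544.9132080078125, 1.9140625), (162.226806640625, 372.861572265625), 2.5090935230255127) [[455.70001220703125, 184.60000610351562], [472.0, -187.89999389648438], [634.0999755859375, -180.8000030517578], [617.7999877929688, 191.6999969482422]] 0.07461844715550181
548 ((523.64306640625, 129.87196350097656), 28.48681640625) 0.14449766893166227 [0.523607   0.12977023]
350 ((548.028564453125, -103.5767822265625), 22.05391502380371) 0.1731076623858926 [ 0.54610329 -0.10316166]
```

View pics/crop1.png

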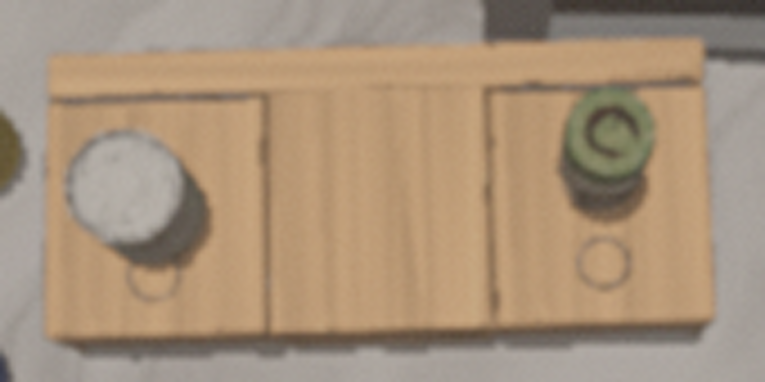

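```bash
cat >> h.py <<'E'
from scipy.spatial.transform import Rotation as Ro
def plan(p,yaw,n,z=None):
    """n rows from the current pose to p, yaw (tool down); prints rows"""
    s=get_state();R=Ro.from_euler("xyz",s["tcp_rot"],degrees=True);T=Ro.from_euler("xyz",[180,0,yaw],degrees=True)
    rv=(R.inv()*T).as_rotvec()/n;dp=(np.array(p)-s["tool_pos"])/n
    for i in range(n):
        print((R.inv().apply(dp)/.04).round(3).tolist(),(np.degrees(rv)/45).round(3).tolist());R=R*Ro.from_rotvec(rv)
E
python3 - <<'E'
from h import *
c=np.load("top.npy");ok=(c[...,2]>.070)&(c[...,2]<.08)
f=[];b=[];
for u in range(226,364,3):
    v=np.nonzero(ok[140:218,u])[0]+140
    f.append(c[v[-1],u,:2]);b.append(c[v[0],u,:2])
for e in(f,b):
    e=np.array(e,np.float32);l=cv2.fitLine(e,cv2.DIST_HUBER,0,.001,.01).ravel();print(l, np.degrees(np.arctan2(-l[0],l[1])), np.median(e,0))
for v in(160,175,190,205):
    u=np.nonzero(ok[v,214:376])[0]+214;print(c[v,u[0]].round(4),c[v,u[-1]].round(4))
plan([.521,.185,.24],92.7,20)
E
```

```text
[ 0.04613402 -0.9989353   0.4653161  -0.00670258] -177.35577 [0.4640056  0.00958983]
[ 0.07490832 -0.9971904   0.6181514   0.01364668] -175.70404 [0.61423063 0.01373533]
[0.5768 0.1885 0.0735] [ 0.5829 -0.1613  0.0734]
[0.5407 0.1871 0.071 ] [ 0.5457 -0.1609  0.0756]
[0.5036 0.1834 0.077 ] [ 0.5101 -0.1636  0.072 ]
[0.4684 0.1847 0.0739] [ 0.4741 -0.1657  0.0737]
[0.69, -0.823, -0.011] [-0.0, -0.0, -0.085]
[0.743, -0.775, -0.011] [-0.0, -0.0, -0.085]
[0.793, -0.724, -0.011] [-0.0, -0.0, -0.085]
[0.84, -0.669, -0.011] [-0.0, -0.0, -0.085]
[0.883, -0.612, -0.011] [-0.0, -0.0, -0.085]
[0.922, -0.551, -0.011] [-0.0, -0.0, -0.085]
[0.957, -0.488, -0.011] [-0.0, -0.0, -0.085]
[0.987, -0.423, -0.011] [-0.0, -0.0, -0.085]
[1.013, -0.356, -0.011] [-0.0, -0.0, -0.085]
[1.035, -0.288, -0.011] [-0.0, -0.0, -0.085]
[1.052, -0.218, -0.011] [-0.0, -0.0, -0.085]
[1.064, -0.147, -0.011] [-0.0, -0.0, -0.085]
[1.071, -0.076, -0.011] [-0.0, -0.0, -0.085]
[1.074, -0.004, -0.011] [-0.0, -0.0, -0.085]
[1.072, 0.068, -0.011] [-0.0, -0.0, -0.085]
[1.065, 0.139, -0.011] [-0.0, -0.0, -0.085]
[1.053, 0.21, -0.011] [-0.0, -0.0, -0.085]
[1.037, 0.28, -0.011] [-0.0, -0.0, -0.085]
[1.016, 0.349, -0.012] [-0.0, -0.0, -0.085]
[0.99, 0.416, -0.012] [-0.0, -0.0, -0.085]
```

Box centre is about (0.540, 0.011), turned about 3°. The tin is at (0.524, 0.130), which is box (-11, 119) mm. Tin radius and height match the description.

Call:
apply_moves(commands=[[[0.69, -0.82, -0.01], [0, 0, -0.085], 0.29], [[0.74, -0.77, -0.01], [0, 0, -0.085], 0.29], [[0.79, -0.72, -0.01], [0, 0, -0.085], 0.29], [[0.84, -0.67, -0.01], [0, 0, -0.085], 0.29], [[0.88, -0.61, -0.01], [0, 0, -0.085], 0.29], [[0.92, -0.55, -0.01], [0, 0, -0.085], 0.29], [[0.96, -0.49, -0.01], [0, 0, -0.085], 0.29], [[0.99, -0.42, -0.01], [0, 0, -0.085], 0.29], [[1, -0.36, -0.01], [0, 0, -0.085], 0.29], [[1, -0.29, -0.01], [0, 0, -0.085], 0.29], [[1, -0.22, -0.01], [0, 0, -0.085], 0.29], [[1, -0.15, -0.01], [0, 0, -0.085], 0.29], [[1, -0.08, -0.01], [0, 0, -0.085], 0.29], [[1, 0, -0.01], [0, 0, -0.085], 0.29], [[1, 0.07, -0.01], [0, 0, -0.085], 0.29], [[1, 0.14, -0.01], [0, 0, -0.085], 0.29], [[1, 0.21, -0.01], [0, 0, -0.085], 0.29], [[1, 0.28, -0.01], [0, 0, -0.085], 0.29], [[1, 0.35, -0.01], [0, 0, -0.085], 0.29], [[0.99, 0.42, -0.01], [0, 0, -0.085], 0.29]])

```text
t: 2.6
tool_pos: [0.5136, 0.1653, 0.2391]
tcp_rot: [-180.0, 0.0, 92.7]
wrist_force: [-0.6, -0.9, -0.6]
width: 0.0301
gripper_force: 0.0
```

```bash
python3 - <<'E'
from h import *
plan([.521,.185,.24],93,2)
E
```

```text
[0.241, 0.104, -0.012] [-0.0, 0.0, -0.004]
[0.241, 0.105, -0.011] [-0.0, 0.0, -0.004]
```

Call:
apply_moves(commands=[[[0.5, 0.2, 0], [0, 0, -0.007], 0.29], [[0, 0, 0.9], [0, 0, 0], 0.29], [[0, 0, 0.9], [0, 0, 0], 0.29], [[0, 0, 0.9], [0, 0, 0], 0.29], [[0, 0, 0.7], [0, 0, 0], 0.29], [[0, 0, 0.2], [0, 0, 0], 0.29], [[0, 0, 0], [0, 0, 0], 0.29]])

```text
t: 3.48
tool_pos: [0.5203, 0.1841, 0.0955]
tcp_rot: [-180.0, 0.0, 92.8]
wrist_force: [0.1, 0.3, -0.0]
width: 0.0302
gripper_force: 0.0
```

```bash
python3 - <<'E'
from h import *
save(get_image("wrist"),"w1.png");save(get_image("scene"),"s2.png")
a=cv2.imread("pics/w1.png");b=cv2.imread("pics/s2.png")[120:320,150:470]
cv2.imwrite("pics/m2.png",np.vstack([cv2.resize(a,(480,300)),cv2.resize(b,(480,300))]))
E
```

```text
(no output)
```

View pics/m2.png

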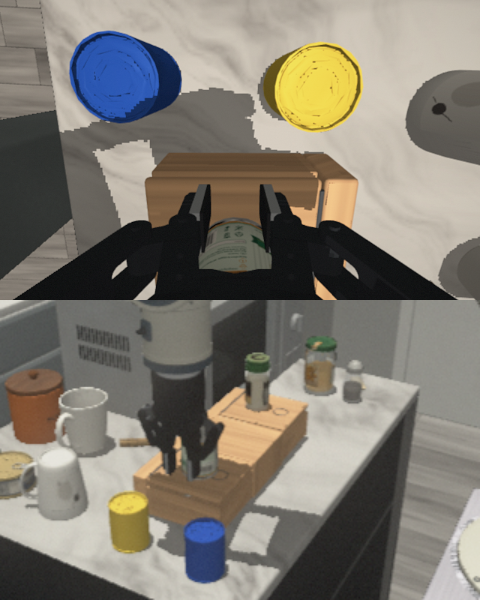

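The wrist view shows the tin label (235,245) centred between the fingertips, and the scene view shows the fingers behind the tin, clear of the blue and yellow tins. Next is a slow push along tool -x.

Call:
apply_moves(commands=[[[-0.2, 0, 0], [0, 0, 0], 0.29], [[-0.15, 0, 0], [0, 0, 0], 0.29], [[-0.1, 0, 0], [0, 0, 0], 0.29], [[-0.1, 0, 0], [0, 0, 0], 0.29], [[-0.1, 0, 0], [0, 0, 0], 0.29], [[-0.15, 0, 0], [0, 0, 0], 0.29], [[-0.15, 0, 0], [0, 0, 0], 0.29], [[-0.15, 0, 0], [0, 0, 0], 0.29], [[-0.15, 0, 0], [0, 0, 0], 0.29], [[-0.15, 0, 0], [0, 0, 0], 0.29], [[-0.15, 0, 0], [0, 0, 0], 0.29], [[-0.15, 0, 0], [0, 0, 0], 0.29]])

```text
t: 5.08
tool_pos: [0.5238, 0.116, 0.0953]
tcp_rot: [180.0, -0.0, 92.8]
wrist_force: [-0.2, 3.2, 1.1]
width: 0.0303
gripper_force: 0.9
```

```bash
cat >> h.py <<'E'
B=np.array([.540,.0115]);th=np.radians(2.9)
def tobox(p): c,s=np.cos(th),np.sin(th);d=np.array(p)[:2]-B;return np.array([c*d[0]+s*d[1],-s*d[0]+c*d[1]])*1000
def crop3(n,u0,u1,v0,v1,name):
    d=get_image(n);save(d,"t.png");i=cv2.imread("pics/t.png")[v0:v1,u0:u1];cv2.imwrite("pics/"+name,cv2.resize(i,None,fx=3,fy=3,interpolation=cv2.INTER_CUBIC));return d
E
python3 - <<'E'
from h import *
crop3("scene",200,400,130,290,"s3.png"); print(tobox(get_state()["tool_pos"]))
E
```

```text
[-10.89250939 104.60383711]
```

View pics/s3.png

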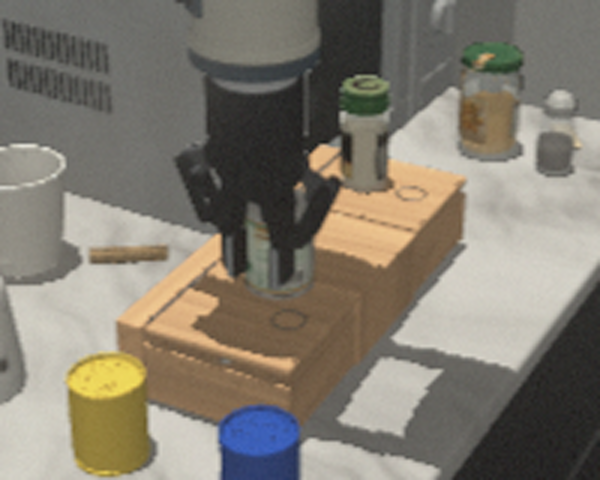

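The tin (275,245) stays upright and moves with the fingers, with 3 N on the wrist. It needs about 70 mm more.

Call:
apply_moves(commands=[[[-0.15, 0, 0], [0, 0, 0], 0.29], [[-0.15, 0, 0], [0, 0, 0], 0.29], [[-0.15, 0, 0], [0, 0, 0], 0.29], [[-0.15, 0, 0], [0, 0, 0], 0.29], [[-0.15, 0, 0], [0, 0, 0], 0.29], [[-0.15, 0, 0], [0, 0, 0], 0.29], [[-0.15, 0, 0], [0, 0, 0], 0.29], [[-0.15, 0, 0], [0, 0, 0], 0.29], [[-0.15, 0, 0], [0, 0, 0], 0.29], [[-0.15, 0, 0], [0, 0, 0], 0.29], [[-0.1, 0, 0], [0, 0, 0], 0.29], [[-0.1, 0, 0], [0, 0, 0], 0.29], [[0, 0, 0], [0, 0, 0], 0.29]])

```text
t: 6.75
tool_pos: [0.5272, 0.0482, 0.0953]
tcp_rot: [180.0, 0.0, 92.8]
wrist_force: [0.1, 0.4, -1.4]
width: 0.0306
gripper_force: 0.0
```

Call:
apply_moves(commands=[[[0.2, 0, 0], [0, 0, 0], 0.29], [[0.8, 0, 0], [0, 0, 0], 0.29], [[0.3, 0, -0.6], [0, 0, 0], 1], [[0.3, 0, -1], [0, 0, 0], 1], [[0.4, 0, -1], [0, 0, 0], 1], [[0, 0, 0], [0, 0, 0], 1], [[0, 0, 0], [0, 0, 0], 1]])

```text
t: 7.62
tool_pos: [0.5227, 0.1287, 0.1988]
tcp_rot: [-180.0, 0.0, 92.9]
wrist_force: [-0.6, -0.2, -0.5]
width: -0.0001
gripper_force: 0.0
```

```bash
python3 - <<'E'
from h import *
d=crop3("top",190,390,110,250,"t4.png");c=cloud(d)
q=c[140:215,255:335].reshape(-1,3);q=q[(q[:,2]>.136)&(q[:,2]<.155)]
print(len(q),[tobox(np.array(x)) for x in(q[:,:2].mean(0),)],cv2.minEnclosingCircle((q[:,:2]*1000).astype(np.float32)))
print(tobox(get_state()["tool_pos"]),get_state()["tool_pos"])
E
```

```text
528 [array([-10.68804817,   2.48654053])] ((529.3209228515625, 13.645805358886719), 28.61085319519043)
[-11.51816432 117.5960387 ] [0.52254706 0.1283627  0.19837961]
```

View pics/t4.png

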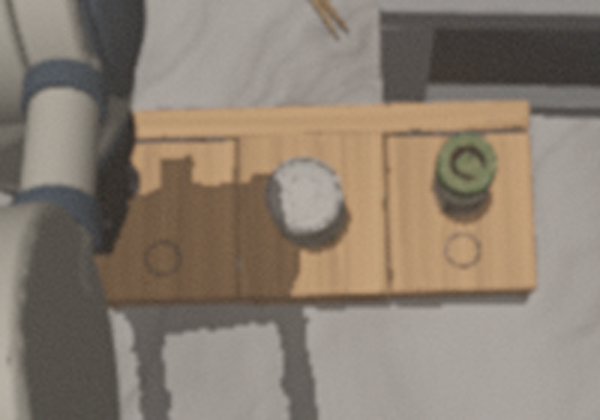

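The tin (307,198 in the crop) stands fully on the middle deck at box (-11, 2) mm. The ring at crop (163,258) agrees with the computed point (0.489, 0.127). I'm moving over the ring and descending.

Call:
apply_moves(commands=[[[0, -0.84, 0], [0, 0, 0], 1], [[0, 0, 0.9], [0, 0, 0], 1], [[0, 0, 0.9], [0, 0, 0], 1], [[0, 0, 0.7], [0, 0, 0], 1], [[0, 0, 0.35], [0, 0, 0], 1], [[0, 0, 0], [0, 0, 0], 1]])

```text
t: 8.43
tool_pos: [0.489, 0.1265, 0.0844]
tcp_rot: [-179.9, 0.0, 92.8]
wrist_force: [-1.2, -0.1, -0.7]
width: -0.0001
gripper_force: 0.0
```

Call:
apply_moves(commands=[[[0, 0, 0.15], [0, 0, 0], 1], [[0, 0, 0.08], [0, 0, 0], 1], [[0, 0, 0.04], [0, 0, 0], 1], [[0, 0, 0.03], [0, 0, 0], 1], [[0, 0, 0], [0, 0, 0], 1]])

```text
t: 9.05
tool_pos: [0.4898, 0.1267, 0.0735]
tcp_rot: [180.0, -0.0, 92.8]
wrist_force: [0.1, 0.0, 3.3]
width: 0.0001
gripper_force: 2.1
```

Contact at 0.0735 with 3.3 N. I'll press about 3 mm further.

Call:
apply_moves(commands=[[[0, 0, 0.03], [0, 0, 0], 1], [[0, 0, 0.03], [0, 0, 0], 1], [[0, 0, 0], [0, 0, 0], 1]])

```text
t: 9.43
tool_pos: [0.4898, 0.1268, 0.0715]
tcp_rot: [180.0, -0.0, 92.9]
wrist_force: [-3.9, -1.2, 20.7]
width: -0.0
gripper_force: 10.4
```

It is at the stop with 21 N on the wrist, so I'm rising now.

Call:
apply_moves(commands=[[[0, 0, -0.2], [0, 0, 0], 1], [[0, 0, -0.4], [0, 0, 0], 1], [[0, 0, -0.6], [0, 0, 0], 1], [[0, 0, -0.8], [0, 0, 0], 1], [[0, 0, -1], [0, 0, 0], 1], [[0, 0, -1], [0, 0, 0], 1], [[0, -0.8, -0.5], [0, 0, 0], 1], [[0, -0.8, 0], [0, 0, 0], 1], [[0, 0, 0], [0, 0, 0], 1], [[0, 0, 0], [0, 0, 0], 1]])

```text
t: 10.68
tool_pos: [0.4262, 0.1236, 0.2509]
tcp_rot: [180.0, -0.0, 92.8]
wrist_force: [0.2, -0.1, 0.4]
width: 0.0004
gripper_force: 0.0
```

```bash
python3 - <<'E'
from h import *
crop3("scene",200,400,130,290,"s5.png")
c=cloud(get_image("top"))
q=c[140:215,255:335].reshape(-1,3);q=q[(q[:,2]>.136)&(q[:,2]<.155)]
print(len(q),tobox(q[:,:2].mean(0)))
E
```

```text
526 [-10.60438287   2.53285613]
```

View pics/s5.png

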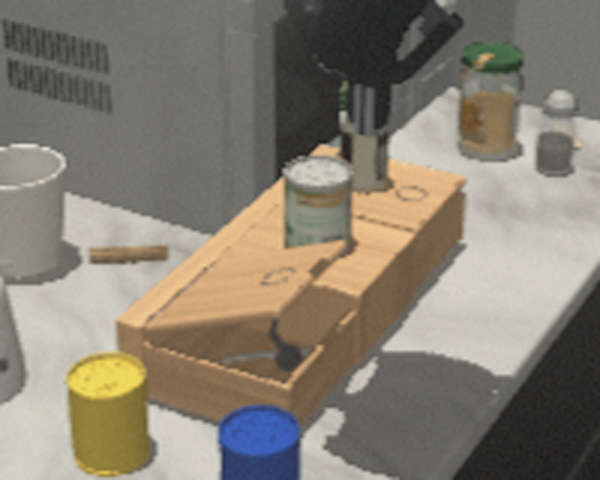

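The left lid is ajar, with its ring at (278,276). The tin stands upright on the deck at (318,205), the spice jar and its lid are untouched, and the robot is clear.

```bash
python3 -c "
from workcell import *
print(hand_in())"
```

```text
the job is handed in; nothing more can be done
None
```

The bean tin was pushed upright onto the middle deck, the left lid was pressed at its ring and stands ajar, the spice jar and its shut lid were left alone, and the job is handed in (no verdict came back).

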